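# Kit the microscope accessory tray

### The arm

A 6-joint arm with a two-finger parallel gripper is mounted at the origin on the work surface. World frame = base frame: x ahead of the robot, y to its left, z up, the work surface at z = 0. Lengths are in m, angles in rad, forces in N, time in s.
With the tool pointing down it reaches from about 0.375 to 0.9 m from the base axis. Payload 3.1 kg.
Tool frame: the origin (TCP) lies midway between the tips of the shut fingers; the grasp point (between the pads) lies 19 mm behind it; x points along the fingers, z is the direction in which the jaws open and shut, and the axes are right-handed (so a half turn about x gives the same grasp; the last joint's range is limited). The gripper opens to 85 mm and grips with 20 to 120 N. Pads are 22 mm wide; open, the fingers measure 114 mm over their backs; the gripper's body (76 mm by 85 mm) begins 54 mm behind the grasp point. The pads swing forward as they close: fully open they stand 13 mm farther back than shut.
Start: joints at [1.042, 0.527, 1.433, -0, 1.181, -0.178], TCP at [0.214, 0.587, 0.206] pointing down, gripper open.
Joint ranges: [-3.08, 3.08], [-0.75, 2.2], [0.22, 2.44], [-1.43, 4.57], [0, 2.65], [-2.85, 2.85]. Speed limits (rad/s): [2.79, 2.79, 3.14, 3.14, 3.14, 3.14].

### API

Orientations are given as a unit quaternion [x, y, z, w].
In Python, from station import status, snapshot, camera_params, ticket gives the robot as it stands.
- The arm moves only by the tool arm_command, never from a script. Its argument "series" is a list that holds one entry, the list of rows, each a list of 4 numbers: the shift along the tool's x, y, z in mm, then the turn about the tool's x in rad. A call has 1 to 10 rows; each row shifts and turns the commanded pose from where the row before left it, along the tool's axes as they then stand; what a row does not reach is not made up. A row lasts 1/10 s, in which the tool goes at most 50 mm and 8.59 degrees, less where a joint would pass 70% of its speed; a pose out of reach is approached as far as the arm can. A call is refused whole if a number of a shift passes 50 or a number of a turn 0.15, either way. A call with a gripper value outside its range is refused whole. "jaw" is the opening in per cent of the stroke, from 0 (shut) to 100 (fully open), set as the call begins (left out, the last holds). The fingers move at their own pace and stop on an object; "force" is the grip in N (left out, the last holds). Time passes only in rows, so rows that do not move let the fingers close. It gives the time, the measured TCP pose, the force and the opening at its end, in the units of the state.
- status.sense(): the state, without advancing time (a new reading comes with each control period).
- snapshot(name): name is "scene" or "side" or "wrist"; returns the picture (384x512x3 uint8, red, green, blue); there is no depth.
- camera_params(name): a dict with "fovy" (degrees; the focal length in pixels is half the picture's height over the tangent of half this angle, whatever the lens; pixels are square), "cx", "cy" (the principal point, pixels), "extrinsics" (4x4, takes a point from camera to world coordinates); the wrist camera has in their place "mount" (4x4, takes a point from camera to tool coordinates, whose origin is the TCP and whose axes are the tool frame's). Camera axes: x right, y down, z forward; pixel columns grow to the right and rows downward; lengths in m; the calibration is good to about 2 mm. A picture is of the moment at which its call begins: read the wrist's pose just before it. camera_params takes no time and is no camera call.
- ticket.sign_off(): hands the job in, once; it reports no verdict.
The state is a dict: "t": time; "q": joint angles; "qd": joint speeds; "tau": joint torques, N m; "tcp_pos": TCP position; "tool_rot": TCP orientation; "force": force on the tool from outside, world axes, zero at the start; "ft_torque": the same for the moment, N m; "finger_gap": opening from 0.0 (shut) to 1.0 (fully open).
Only numpy, scipy, OpenCV 4.12 (cv2) and the standard library are available. Lean on these libraries where they do the work, as an engineer would, in place of code of your own. Each camera call takes 0.05 s, during which the arm holds its last target. There are 200 camera calls.

### The job

Put the round black condenser and the blue filter block away in the microscope accessory tray: each goes upright and fully home, down on the yellow floor of the cavity that is cut to its outline. They are optics, so lower them in and do not let them fall from a height.

Things in the scene. Friction and masses are not known exactly. Their poses are not given: they have to be found in the camera images.
- condenser_centre (a point): The condenser, a black stepped cylinder with silver rings and a glass lens on top, standing upright on the desk; 56 mm high. Lower 24 mm: 58 mm diameter; above that, up to the top: a barrel of 40 mm diameter, which is where to grip it. About 0.15 to 0.3 kg. This point is on its axis, half-way up (28 mm above its underside); z is up along its axis.
- block_centre (a point): The filter block, a plain blue block with small round green and amber windows, standing upright on the desk; 66 mm long (its x axis), 36 mm wide (its y axis), 56 mm high (z up). Grip it across the 36 mm width, in its upper half. About 0.14 to 0.28 kg. This point is its centre, 28 mm above its underside.
- round_insert_floor (a point): The round cavity in the fixed tray: 70 mm diameter, 16 mm deep, with a 3 mm chamfer at the mouth and a yellow floor. This point is the centre of its floor, 13 mm above the desk; z is up. The tray is a grey frame with three black foam inserts side by side, 93 mm apart, in any order; their tops are level, 16 mm above this point. The third insert is a narrow slot that already holds its metal bar (24 mm high, so it stands 8 mm proud).
- oblong_insert_floor (a point): The oblong cavity in the same tray: 78 mm (its x axis) by 48 mm (its y axis), 16 mm deep, with a 3 mm chamfer at the mouth and a yellow floor. This point is the centre of its floor, 13 mm above the desk; z is up. Either way round is right for the filter block.
There are look-alikes about, which are no part of the job. Leave any red look-alike of the part that bears condenser_centre alone.

How it is judged:
By the outcome, as a careful person would: the job done as asked, in the order asked, and still so for the second after the job is handed in, with the robot touching nothing.
It also fails if it takes over 58 s, if anything falls off the work surface, if the arm or the gripper's body presses on something with over 40 N, if the wrist force passes 120 N, or if a joint passes its speed limit or range.

## Working session

There is one attempt and no reset: what is moved stays moved. The work goes in short steps, Python scripts to look and compute and a tool call to move; the robot and the scene stay as the last step left them, time stands still between calls to the robot, and variables do not carry over. Pictures are saved under pics/ and viewed, about 8 in all and at most 12, crops included, and the job is handed in when it is done.

Besides the shell and the picture viewer there is one more tool, called in YAML: its name, and indented under it one key for each argument. arm_command: Moves the arm, as the interface text tells. Its arguments: {"type":"object","properties":{"series":{"type":"array"},"jaw":{"type":"number"},"force":{"type":"number"}},"required":["series"]}

```bash
mkdir -p pics
cat > h.py <<'E'
import numpy as np, cv2
from scipy.spatial.transform import Rotation as R
from station import status, snapshot, camera_params, ticket
def K(p):
    f=192/np.tan(np.radians(p['fovy'])/2); return f,p['cx'],p['cy']
def ext(name,s=None):
    p=camera_params(name)
    if 'extrinsics' in p: return p,np.array(p['extrinsics'])
    T=np.eye(4); T[:3,:3]=R.from_quat(s['tool_rot']).as_matrix(); T[:3,3]=s['tcp_pos']
    return p,T@np.array(p['mount'])
def ray(name,u,v,z,s=None):
    p,T=ext(name,s); f,cx,cy=K(p)
    d=T[:3,:3]@np.array([(u-cx)/f,(v-cy)/f,1]); o=T[:3,3]
    return o+d*(z-o[2])/d[2]
def proj(name,P,s=None):
    p,T=ext(name,s); f,cx,cy=K(p); c=np.linalg.inv(T)@np.append(P,1)
    return np.array([cx+f*c[0]/c[2],cy+f*c[1]/c[2]])
E
python3 - <<'E'
from h import *
s=status.sense(); print(s)
for n in ['scene','side','wrist']:
    print(n,camera_params(n))
a=[snapshot(n)[...,::-1] for n in ['scene','side','wrist']]
for n,i in zip(['scene','side','wrist'],a): cv2.imwrite(f'pics/{n}0.png',i)
cv2.imwrite('pics/s0big.png',cv2.resize(a[0],(800,600),interpolation=cv2.INTER_CUBIC))
E
```

```text
{'t': 0.0, 'q': array([ 1.04254132e+00,  5.28469587e-01,  1.43390748e+00,  6.75937026e-06,
        1.18143167e+00, -1.78502333e-01]), 'qd': array([ 0.00013264,  0.00164399,  0.00070708, -0.00234026, -0.00027295,
        0.00057484]), 'tau': array([ 1.96626485e-05, -4.42353880e+01, -1.78022575e+01, -2.15946284e-04,
        8.35617335e-03, -1.70947953e-05]), 'tcp_pos': array([0.213737  , 0.58648463, 0.20542996]), 'tool_rot': array([-0.40570591,  0.58007982,  0.40505381,  0.57865494]), 'force': array([ 0.02834519, -0.15974269,  0.66886705]), 'ft_torque': array([0.01127034, 0.01352079, 0.00820946]), 'finger_gap': 1.002454640071799}
scene {'fovy': 48.32403211281817, 'cx': 259.0716992646081, 'cy': 198.52732087256393, 'extrinsics': array([[ 0.5845678 ,  0.69701092, -0.41527853,  0.94335921],
       [ 0.81134204, -0.50083949,  0.30146957, -0.27771543],
       [ 0.0021397 , -0.51316233, -0.8582889 ,  0.80048699],
       [ 0.        ,  0.        ,  0.        ,  1.        ]])}
side {'fovy': 43.76704771916371, 'cx': 249.36873570427028, 'cy': 194.69083235981793, 'extrinsics': array([[ 0.9924442 , -0.04478331,  0.11423211,  0.44693083],
       [-0.12054614, -0.52943787,  0.83974054, -0.8635755 ],
       [ 0.02287244, -0.84716586, -0.53083599,  0.58978952],
       [ 0.        ,  0.        ,  0.        ,  1.        ]])}
wrist {'fovy': 62.83793964060964, 'cx': 255.5350746224897, 'cy': 188.80854597903397, 'mount': array([[ 2.29705376e-04, -3.27936893e-01,  9.44699604e-01,
        -1.68887437e-01],
       [ 4.65231048e-05, -9.44699624e-01, -3.27936911e-01,
         8.44724872e-02],
       [ 9.99999973e-01,  1.19279230e-04, -2.01745940e-04,
        -1.03929503e-04],
       [ 0.00000000e+00,  0.00000000e+00,  0.00000000e+00,
         1.00000000e+00]])}
```

View pics/s0big.png

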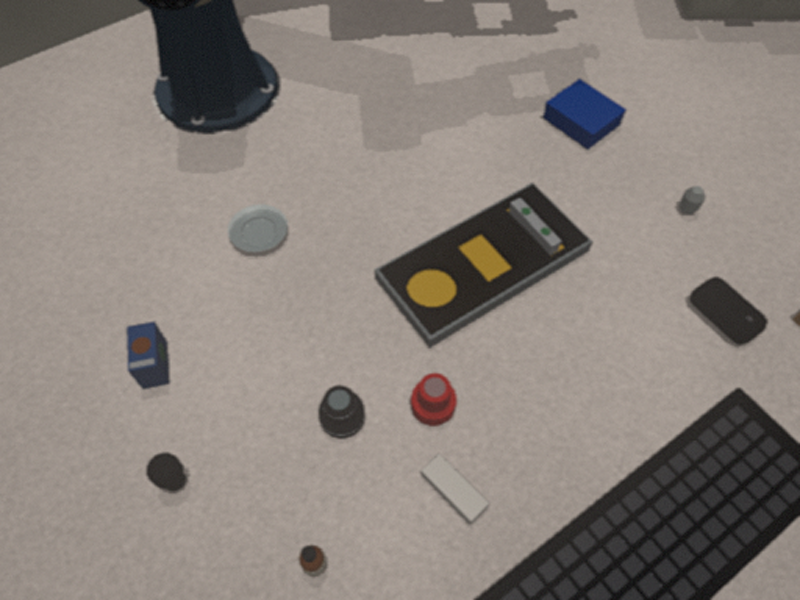

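View pics/side0.png

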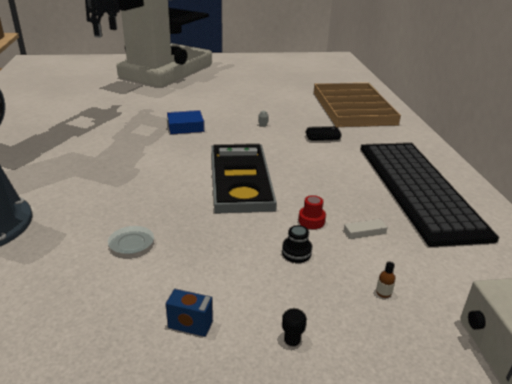

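The scene view (800-wide) shows the black condenser at (340,410) and its red look-alike at (433,398). It also shows a blue block with an amber window at (147,355), a plain blue flat box at (585,112), and a black knob at (167,472). The tray has its round cavity at (431,288), the oblong at (485,258) and the bar slot at (535,225). The black stepped one fits the condenser, and the block with the windows fits the filter block. I'll confirm both in enlarged crops.

Run:
```python
from h import *
a=cv2.imread('pics/scene0.png'); b=cv2.imread('pics/side0.png')
def c(im,u,v,w,h,k): return cv2.resize(im[v:v+h,u:u+w],None,fx=k,fy=k,interpolation=cv2.INTER_CUBIC)
# each tile 400x300
t=[c(a,70,200,80,60,5),c(b,150,275,80,60,5),c(a,190,230,80,60,5),c(b,270,210,80,60,5)]
cv2.imwrite('pics/crop1.png',np.vstack([np.hstack(t[:2]),np.hstack(t[2:])]))
t=[c(a,235,115,150,110,2.66),c(b,200,135,85,80,3.65)]
cv2.imwrite('pics/crop2.png',np.hstack([x[:292,:399] for x in t]))
```

```text
(no output)
```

View pics/crop1.png

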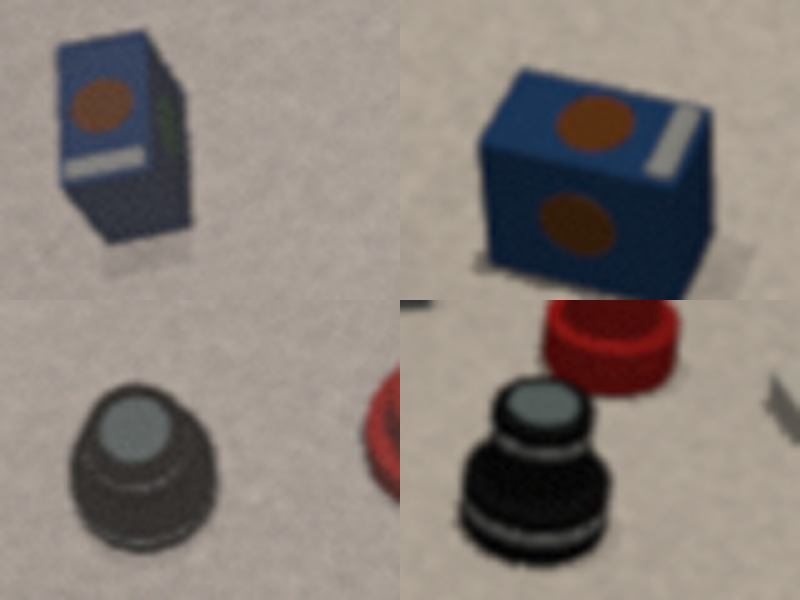

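View pics/crop2.png

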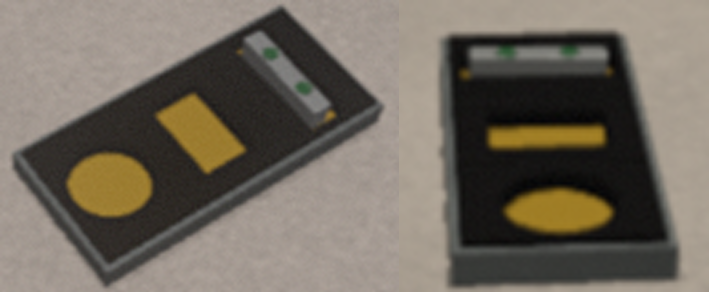

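```bash
cat > m.py <<'E'
from h import *
np.set_printoptions(precision=4,suppress=True)
def T(n,pts,off,k,z): return np.array([ray(n,off[0]+(x+.5)/k-.5,off[1]+(y+.5)/k-.5,z)[:2] for x,y in pts])
def rep(name,q):
    L=[np.hypot(*(q[(i+1)%4]-q[i])) for i in range(4)]
    d=[np.degrees(np.arctan2(*(q[(i+1)%4]-q[i])[::-1])) for i in range(4)]
    print(name,'c',q.mean(0),'L',np.array(L),'ang',np.array(d))
rep('blk sc',T('scene',[(57,45),(146,31),(148,165),(63,185)],(70,200),5,.056))
rep('blk sd',T('side',[(125,70),(312,108),(275,182),(82,145)],(150,275),5,.056))
print('con',T('scene',[(135,428-300)],(190,230),5,.056),T('side',[(145,105)],(270,210),5,.056))
print('con base edges side',T('side',[(62,210),(208,210)],(270,210),5,.0))
for z in (.029,.032):
  rep('tray sc',T('scene',[(15,155),(282,8),(381,105),(107,267)],(235,115),2.66,z))
  rep('tray sd',T('side',[(44,38),(221,35),(277,247),(53,250)],(200,135),3.65,z))
s=T('scene',[(67,184),(152,184),(109,152),(109,217)],(235,115),2.66,.013);print('rnd sc',s,s.mean(0))
s=T('side',[(104,211),(213,211),(159,187),(159,234)],(200,135),3.65,.013);print('rnd sd',s,s.mean(0))
rep('obl sc',T('scene',[(156,115),(195,94),(245,150),(208,174)],(235,115),2.66,.013))
rep('obl sd',T('side',[(88,127),(205,123),(207,146),(90,150)],(200,135),3.65,.013))
E
python3 m.py
```

```text
blk sc c [ 0.4308 -0.315 ] L [0.0349 0.061  0.0322 0.0637] ang [  64.9517  -24.1888 -110.3     158.298 ]
blk sd c [ 0.4317 -0.3158] L [0.0626 0.0329 0.0619 0.0344] ang [ -21.3666 -112.9184  159.948    68.2688]
con [[ 0.6372 -0.1535]] [[ 0.639  -0.1536]]
con base edges side [[ 0.6123 -0.1443]
 [ 0.6695 -0.1496]]
tray sc c [0.562  0.1381] L [0.2828 0.1296 0.2809 0.1275] ang [ 88.3198  -1.5399 -92.1125 179.3331]
tray sd c [0.5584 0.1333] L [0.1287 0.2842 0.1322 0.2809] ang [ -2.0608 -91.3261 176.4938  87.9678]
tray sc c [0.5635 0.1365] L [0.2817 0.1291 0.2798 0.127 ] ang [ 88.3198  -1.5399 -92.1125 179.3331]
tray sd c [0.5578 0.1279] L [0.128  0.2827 0.1315 0.2794] ang [ -2.0608 -91.3261 176.4938  87.9678]
rnd sc [[0.533  0.0222]
 [0.5738 0.079 ]
 [0.5277 0.0694]
 [0.5786 0.0312]] [0.5533 0.0504]
rnd sd [[0.5238 0.0626]
 [0.5919 0.0568]
 [0.5613 0.0887]
 [0.5552 0.033 ]] [0.5581 0.0603]
obl sc c [0.5572 0.1443] L [0.0413 0.0701 0.0405 0.0726] ang [ 87.2045  -2.4817 -89.2746 178.1806]
obl sd c [0.561 0.155] L [0.08   0.0317 0.0782 0.0314] ang [ -0.5414 -95.1629 179.2972  88.0933]
```

The crops confirm both targets. The condenser is black and stepped with silver rings, and its lens centre is at scene (217,255). The filter block has amber and green windows, and its top is near scene (90,221). The two views agree to 2 mm on both parts and to about 4 mm on the tray. Next I'll work out the moves.

```bash
cat >> h.py <<'E'
def shifts(P,yaw=None):
    """TCP target P (m) and jaw axis yaw (deg): turn (rad, nearest mod pi) first, then tool-frame shift mm after the turn"""
    s=status.sense(); M=R.from_quat(s['tool_rot']).as_matrix()
    z=M[:,2]; cur=np.degrees(np.arctan2(z[1],z[0])); t=0
    if yaw is not None:
        d=(yaw-cur+90)%180-90   # ccw world turn
        t=-np.radians(d)*np.sign(-M[2,0]) 
        M=M@R.from_rotvec([t,0,0]).as_matrix()
    d=M.T@(np.array(P)-s['tcp_pos'])*1e3
    print('t',round(s['t'],2),'tcp',s['tcp_pos'].round(4),'jawyaw',round(cur,1),'xaxis',M[:,0].round(3),'turn',round(t,3),'q6',s['q'][5].round(2),'shift',d.round(1),'gap',round(s['finger_gap'],3),'F',s['force'].round(1))
E
python3 - <<'E'
from h import *
r=[ray('scene',433*.64,387*.64,.056),ray('side',314,200,.056)];print('red',r)
shifts([.638,-.1535,.206],None)
for y in (60,90,120,150): shifts([.638,-.1535,.160],y)
E
```

```text
red [array([ 0.69124821, -0.05191489,  0.056     ]), array([ 0.69330007, -0.05113303,  0.056     ])]
t 0.15 tcp [0.2139 0.5866 0.2056] jawyaw 70.0 xaxis [-0.001 -0.001 -1.   ] turn 0 q6 -0.18 shift [ 4.000e-01 -6.521e+02 -5.500e+02] gap 1.003 F [ 0.7  0.5 -0.3]
t 0.15 tcp [0.2139 0.5866 0.2056] jawyaw 70.0 xaxis [-0.001 -0.001 -1.   ] turn 0.174 q6 -0.18 shift [  46.4 -737.4 -428.8] gap 1.003 F [ 0.7  0.5 -0.3]
t 0.15 tcp [0.2139 0.5866 0.2056] jawyaw 70.0 xaxis [-0.001 -0.001 -1.   ] turn -0.35 q6 -0.18 shift [  46.4 -424.2 -740.1] gap 1.003 F [ 0.7  0.5 -0.3]
t 0.15 tcp [0.2139 0.5866 0.2056] jawyaw 70.0 xaxis [-0.001 -0.001 -1.   ] turn -0.873 q6 -0.18 shift [  46.4    2.7 -853. ] gap 1.003 F [ 0.7  0.5 -0.3]
t 0.15 tcp [0.2139 0.5866 0.2056] jawyaw 70.0 xaxis [-0.001 -0.001 -1.   ] turn -1.397 q6 -0.18 shift [  46.4  428.8 -737.4] gap 1.003 F [ 0.7  0.5 -0.3]
```

arm_command:
  series:
    - [[0, 0, 0, -0.15], [0, 0, 0, -0.15], [0, -25, -40, 0], [0, -25, -40, 0], [0, -25, -40, 0], [0, -25, -40, 0], [0, -25, -40, 0], [0, -25, -40, 0], [0, -25, -40, 0], [0, -25, -40, 0]]

```text
t: 1.15
tcp_pos: [0.3985, 0.2559, 0.2064]
tool_rot: [-0.487, 0.512, 0.487, 0.512]
force: [0.1, 1.0, 0.7]
finger_gap: 1.002
```

```bash
python3 -c "
from h import *
shifts([.60,-.1535,.206],88)"
```

```text
t 1.15 tcp [0.3985 0.2559 0.2064] jawyaw 87.2 xaxis [ 0.  0. -1.] turn -0.015 q6 -1.19 shift [ 4.000e-01 -2.157e+02 -4.021e+02] gap 1.002 F [0.1 1.  0.7]
```

arm_command:
  series:
    - [[0, 0, 0, -0.015], [0, -25, -39, 0], [0, -25, -39, 0], [0, -25, -39, 0], [0, -25, -39, 0], [0, 0, 0, 0], [0, 0, 0, 0]]

```text
t: 1.85
tcp_pos: [0.4923, 0.098, 0.206]
tool_rot: [-0.49, 0.509, 0.491, 0.509]
force: [1.1, 0.2, -0.4]
finger_gap: 1.0
```

Run:
```python
from h import *
import pickle
shifts([.638,-.1535,.206],88)
s=status.sense(); im=snapshot('wrist')[...,::-1]; pickle.dump(s,open('w1.pkl','wb'))
cv2.imwrite('pics/w1.png',im); cv2.imwrite('pics/w1b.png',cv2.resize(im,(800,600),interpolation=cv2.INTER_CUBIC))
```

```text
t 1.85 tcp [0.4923 0.098  0.206 ] jawyaw 87.9 xaxis [-0.001  0.001 -1.   ] turn -0.002 q6 -1.56 shift [  -0.3 -154.3 -246.3] gap 1.0 F [ 1.1  0.2 -0.4]
```

View pics/w1b.png

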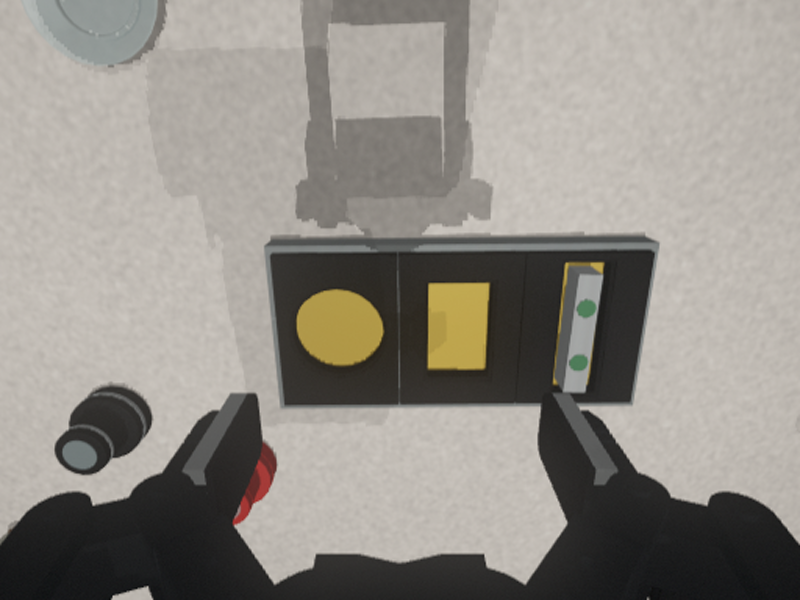

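The wrist view shows the tray whole and clear. The round floor is at (340,327), the oblong at (458,326), and the slot with its bar at (580,325). I'll measure the yellow regions by colour.

Run:
```python
from h import *
import pickle
np.set_printoptions(precision=4,suppress=True)
s=pickle.load(open('w1.pkl','rb')); im=cv2.imread('pics/w1.png')
h=cv2.cvtColor(im,cv2.COLOR_BGR2HSV); m=cv2.inRange(h,(18,120,60),(32,255,255))
n,l,st,c=cv2.connectedComponentsWithStats(m)
for i in range(1,n):
    if st[i,4]<500: continue
    ct=max(cv2.findContours((l==i).astype(np.uint8),0,1)[0],key=len)[:,0,:]
    W=np.array([ray('wrist',u,v,.013,s)[:2] for u,v in ct])
    print(st[i],'x',W[:,0].min(),W[:,0].max(),'y',W[:,1].min(),W[:,1].max())
    r=cv2.minAreaRect((W*1e4).astype(np.float32)); print('rect',np.array(r[0])/1e4,np.array(r[1])/1e4,r[2])
    far=W[W[:,0]>W[:,0].mean()]
    A=np.c_[2*far,np.ones(len(far))]; o=np.linalg.lstsq(A,(far**2).sum(1),rcond=None)[0]; print('circ far',o[:2],np.sqrt(o[2]+o[0]**2+o[1]**2))
k=.64
q=np.array([ray('wrist',u*k,v*k,.029,s)[:2] for u,v in [(271,253),(654,251),(632,403),(283,405)]]);print('insert top corners',q,q.mean(0))
P=[ray('wrist',80*k,455*k,.056,s)]; print('cond',P)
```

```text
[ 273  181   41   56 2165] x 0.5239878350496643 0.5998182945408983 y 0.11648835463528788 0.16638629102204017
rect [0.5619 0.1416] [0.0484 0.0742] 87.88253784179688
circ far [0.578 0.141] 0.0255297891280888
[ 190  185   56   50 2185] x 0.5262104231767213 0.5927755754070859 y 0.013081279727367862 0.08228998475761279
rect [0.5596 0.0478] [0.069  0.0662] 87.87923431396484
circ far [0.5577 0.0478] 0.03462477871001618
insert top corners [[ 0.492   0.005 ]
 [ 0.5008  0.2819]
 [ 0.6267  0.2809]
 [ 0.6181 -0.0008]] [0.5594 0.1418]
cond [array([ 0.6401, -0.155 ,  0.056 ])]
```

arm_command:
  series:
    - [[0, -25.8, -41.2, 0], [0, -25.8, -41.2, 0], [0, -25.8, -41.2, 0], [0, -25.8, -41.2, 0], [0, -25.8, -41.2, 0], [0, -25.8, -41.2, 0], [35, 0, 0, 0], [30, 0, 0, 0], [0, 0, 0, 0], [0, 0, 0, 0]]

```text
t: 2.9
tcp_pos: [0.6383, -0.152, 0.1412]
tool_rot: [-0.491, 0.508, 0.493, 0.508]
force: [-0.2, 0.1, 0.1]
finger_gap: 0.997
```

Run:
```python
from h import *
import pickle
shifts([.6388,-.154,.030],88)
s=status.sense(); im=snapshot('wrist')[...,::-1]; pickle.dump(s,open('w2.pkl','wb'))
cv2.imwrite('pics/w2.png',im); cv2.imwrite('pics/w2b.png',cv2.resize(im,(800,600),interpolation=cv2.INTER_CUBIC))
print(proj('wrist',[.6388,-.154,.056],s)/.64)
```

```text
t 2.9 tcp [ 0.6383 -0.152   0.1412] jawyaw 88.1 xaxis [-0.002  0.001 -1.   ] turn 0.003 q6 -1.94 shift [111.2  -0.8  -2.1] gap 0.997 F [-0.2  0.1  0.1]
[395.88400908 289.97298438]
```

View pics/w2b.png

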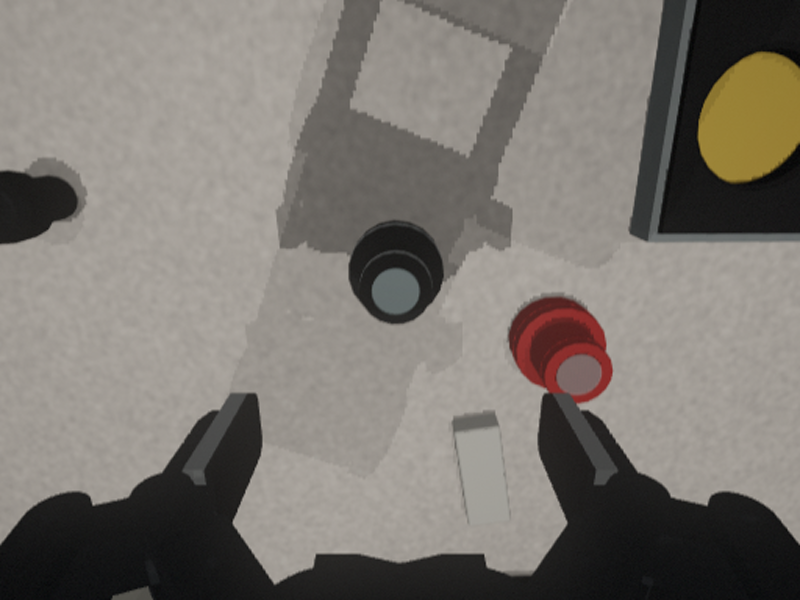

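The lens is at (396,290), where I predicted (396,290). The red look-alike at (560,350) is clear of the fingers. Descending to grip.

arm_command:
  series:
    - [[40, -0.8, -2, 0], [40, 0, 0, 0], [20, 0, 0, 0], [11, 0, 0, 0], [0, 0, 0, 0], [0, 0, 0, 0]]

```text
t: 3.55
tcp_pos: [0.641, -0.1565, 0.0324]
tool_rot: [-0.493, 0.508, 0.49, 0.509]
force: [1.2, -0.0, 0.7]
finger_gap: 1.001
```

arm_command:
  series:
    - [[0, 0, 0, 0], [0, 0, 0, 0], [0, 0, 0, 0], [0, 0, 0, 0], [0, 0, 0, 0], [0, 0, 0, 0], [0, 0, 0, 0], [0, 0, 0, 0]]
  jaw: 0
  force: 45

```text
t: 4.35
tcp_pos: [0.64, -0.1565, 0.0312]
tool_rot: [-0.492, 0.508, 0.491, 0.509]
force: [-0.2, 0.3, 6.5]
finger_gap: -0.001
```

The jaws read fully shut, so the grasp went wrong. I'll look.

Run:
```python
from h import *
shifts([.6388,-.154,.030],88)
a=snapshot('side')[...,::-1]; b=snapshot('wrist')[...,::-1]
c=cv2.resize(a[170:290,230:390],(400,300),interpolation=cv2.INTER_CUBIC)
cv2.imwrite('pics/g1.png',np.hstack([c,cv2.resize(b,(400,300))]))
```

```text
t 4.35 tcp [ 0.64   -0.1565  0.0312] jawyaw 88.0 xaxis [ 0.002 -0.001 -1.   ] turn 0.0 q6 -1.95 shift [1.2 1.3 2.5] gap -0.001 F [-0.2  0.3  6.5]
```

View pics/g1.png

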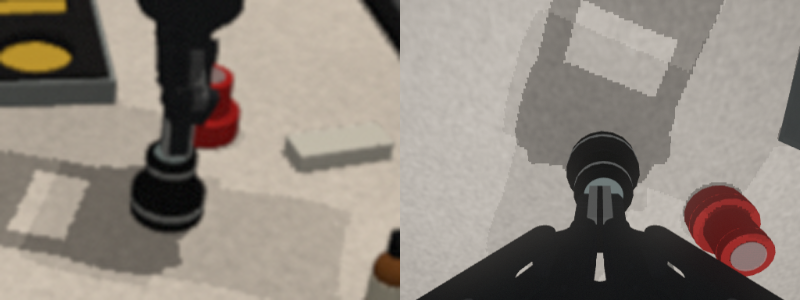

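Run:
```python
from h import *
s=status.sense(); print(s['tau'].round(2),s['ft_torque'].round(2),s['force'])
a=snapshot('side')[...,::-1].copy(); b=snapshot('wrist')[...,::-1].copy(); e=snapshot('scene')[...,::-1].copy()
T=s['tcp_pos']
def tile(n,im,u,v,w,h):
    k=400/w; c=cv2.resize(im[v:v+h,u:u+w],(400,300),interpolation=cv2.INTER_CUBIC)
    for P,col in ((T,(0,0,255)),(T+[0,0,.025],(0,255,255)),(np.array([.6388,-.154,.056]),(0,255,0))):
        p=(proj(n,P,s)-[u,v]+.5)*k-.5; cv2.circle(c,(int(p[0]),int(p[1])),2,col,-1)
    return c
t=[tile('side',a,260,200,80,60),tile('wrist',b,200,190,120,90),tile('scene',e,180,215,80,60)]
cv2.imwrite('pics/g2.png',np.vstack([np.hstack(t[:2]),np.hstack([t[2],cv2.resize(b,(400,300))])]))
```

```text
[ -0.34 -46.56 -11.84  -0.11  -0.09  -0.  ] [ 0.08 -0.01  0.  ] [0.15382279 0.32067719 5.37069994]
```

View pics/g2.png

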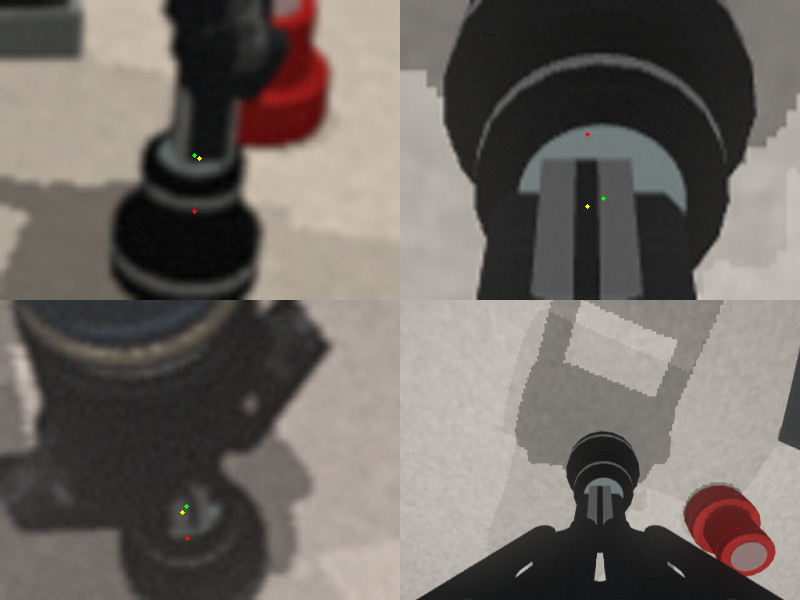

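All three views show the shut fingertips resting on the lens, at z≈56 mm, while the reported TCP is at z=31 mm. The open fingers in the earlier wrist picture give the same result: the real tips are about 25 mm behind the reported TCP. The condenser has not moved. I'll lift, open and go deeper, watching the force.

arm_command:
  series:
    - [[-20, 0, 0, 0], [-30, 1.3, 2.5, 0], [0, 0, 0, 0], [0, 0, 0, 0]]

```text
t: 5.0
tcp_pos: [0.6381, -0.1538, 0.0806]
tool_rot: [-0.491, 0.509, 0.491, 0.509]
force: [0.2, 0.0, 1.0]
finger_gap: -0.003
```

arm_command:
  series:
    - [[0, 0, 0, 0], [0, 0, 0, 0], [0, 0, 0, 0], [0, 0, 0, 0], [0, 0, 0, 0], [0, 0, 0, 0], [15, 0, 0, 0], [15, 0, 0, 0], [0, 0, 0, 0]]
  jaw: 100

```text
t: 5.9
tcp_pos: [0.6356, -0.1527, 0.0469]
tool_rot: [-0.489, 0.51, 0.493, 0.508]
force: [-0.2, 0.2, -0.1]
finger_gap: 1.0
```

Run:
```python
from h import *
shifts([.6388,-.154,.002],88)
s=status.sense(); a=snapshot('side')[...,::-1]; b=snapshot('wrist')[...,::-1]
# expected inner tip pixels for tip set back d behind TCP, half gap .0425
p,_=ext('wrist',s); f,cx,cy=K(p); M=np.linalg.inv(np.array(p['mount']))
for d in (.013,.025,.038): print(d,[ (lambda c:(round((cx+f*c[0]/c[2])/.64),round((cy+f*c[1]/c[2])/.64)))(M@[-d,yy,.0425,1]) for yy in (-.011,.011)])
c=cv2.resize(a[150:285,220:400],(400,300),interpolation=cv2.INTER_CUBIC)
cv2.imwrite('pics/g3.png',np.hstack([c,cv2.resize(b,(400,300))]))
```

```text
t 5.9 tcp [ 0.6356 -0.1527  0.0469] jawyaw 88.0 xaxis [-0.006  0.003 -1.   ] turn -0.0 q6 -1.94 shift [44.9 -3.6 -1.3] gap 1.0 F [-0.2  0.2 -0.1]
0.013 [(517, 403), (522, 348)]
0.025 [(525, 421), (530, 363)]
0.038 [(534, 445), (541, 383)]
```

View pics/g3.png

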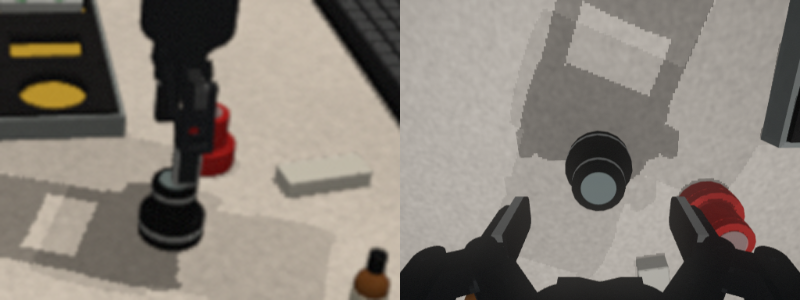

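The open tip's front edge is at (542,394), which puts the tips about 40 mm behind the reported TCP. That confirms a 25–27 mm offset. The condenser is upright and centred between the fingers, so I'll go down to a TCP reading of about 2 mm.

arm_command:
  series:
    - [[20, -1.5, 0, 0], [15, 0, 0, 0], [7, 0, 0, 0], [4, 0, 0, 0], [0, 0, 0, 0], [0, 0, 0, 0]]

```text
t: 6.6
tcp_pos: [0.64, -0.1539, 0.0048]
tool_rot: [-0.492, 0.509, 0.491, 0.509]
force: [-0.1, 0.2, 0.8]
finger_gap: 1.001
```

arm_command:
  series:
    - [[0, 0, 0, 0], [0, 0, 0, 0], [0, 0, 0, 0], [0, 0, 0, 0], [0, 0, 0, 0], [0, 0, 0, 0], [0, 0, 0, 0]]
  jaw: 0
  force: 45

```text
t: 7.3
tcp_pos: [0.64, -0.154, 0.0051]
tool_rot: [-0.492, 0.508, 0.491, 0.509]
force: [-0.3, 1.0, 5.1]
finger_gap: 0.449
```

Gap 0.449 is about 38 mm, so the barrel is held. Lifting and carrying to above the round cavity.

arm_command:
  series:
    - [[-15, 0, 0, 0], [-30, 0, 0, 0], [-35, 0, 0, 0], [0, 13, 33, 0], [0, 13, 33, 0], [0, 13, 33, 0], [0, 13, 33, 0], [0, 13, 33, 0], [0, 13, 33, 0], [0, 0, 0, 0]]

```text
t: 8.3
tcp_pos: [0.5647, 0.0512, 0.0842]
tool_rot: [-0.491, 0.508, 0.494, 0.507]
force: [0.5, -0.6, -1.9]
finger_gap: 0.453
```

arm_command:
  series:
    - [[0, 0, 0, 0], [0, 0, 0, 0], [0, 0, 0, 0]]

```text
t: 8.6
tcp_pos: [0.5693, 0.0457, 0.0845]
tool_rot: [-0.491, 0.509, 0.491, 0.509]
force: [0.0, 0.4, -1.8]
finger_gap: 0.448
```

Run:
```python
from h import *
import pickle
shifts([.558,.048,.018],87.9)
s=status.sense(); pickle.dump(s,open('w4.pkl','wb'))
a=snapshot('side')[...,::-1]; b=snapshot('wrist')[...,::-1]; cv2.imwrite('pics/w4.png',b)
c=cv2.resize(a[120:240,180:340],(400,300),interpolation=cv2.INTER_CUBIC)
d=cv2.resize(b[150:330,136:376],(400,300),interpolation=cv2.INTER_CUBIC)
cv2.imwrite('pics/g4.png',np.hstack([c,d]))
```

```text
t 8.6 tcp [0.5693 0.0457 0.0845] jawyaw 87.9 xaxis [ 0.001 -0.    -1.   ] turn 0.0 q6 -1.65 shift [66.5 11.4  1.9] gap 0.448 F [ 0.   0.4 -1.8]
```

View pics/g4.png

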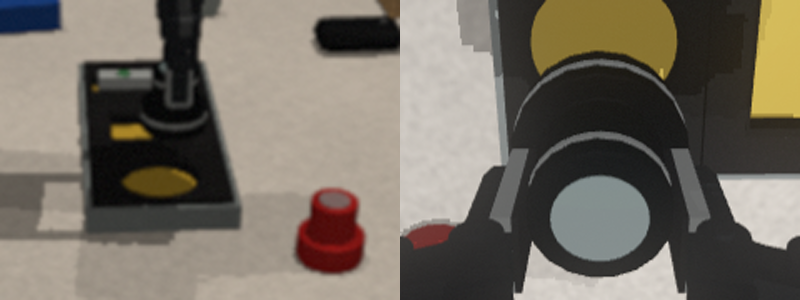

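It's held upright, with the lens at wrist (256,281). I'll compute its offset from the tool axis.

Run:
```python
from h import *
import pickle
s=pickle.load(open('w4.pkl','rb')); 
l=ray('wrist',256,281,s['tcp_pos'][2]+.051,s); print(l,l-s['tcp_pos'])
# yellow extents left/right of round in this pic, near edge
k=400/240
for x,y in [(131,42),(277,42)]: print(ray('wrist',136+x/k,150+y/k,.013,s))
```

```text
[0.56877155 0.04577297 0.1354923 ] [-4.99604894e-04  7.10934707e-05  5.10000000e-02]
[0.55556989 0.01331177 0.013     ]
[0.55808627 0.08312766 0.013     ]
```

arm_command:
  series:
    - [[0, 11, 2, 0], [0, 0, 0, 0], [25, 0, 0, 0], [15, 0, 0, 0], [8, 0, 0, 0], [6, 0, 0, 0], [4, 0, 0, 0], [0, 0, 0, 0], [0, 0, 0, 0]]

```text
t: 9.6
tcp_pos: [0.558, 0.0492, 0.0268]
tool_rot: [-0.491, 0.508, 0.491, 0.509]
force: [-0.0, 0.3, -2.2]
finger_gap: 0.452
```

```bash
python3 -c "
from h import *
shifts([.558,.048,.018],87.9)"
```

```text
t 9.6 tcp [0.558  0.0492 0.0268] jawyaw 88.0 xaxis [ 0.001 -0.    -1.   ] turn 0.002 q6 -1.65 shift [ 8.8 -0.  -1.2] gap 0.452 F [-0.   0.3 -2.2]
```

Free in the cavity, with about 9 mm left to the floor. I'll lower gently.

arm_command:
  series:
    - [[3, 0, -0.5, 0], [3, 0, -0.5, 0], [2, 0, 0, 0], [1, 0, 0, 0], [0, 0, 0, 0], [0, 0, 0, 0]]

```text
t: 10.2
tcp_pos: [0.5576, 0.0481, 0.0181]
tool_rot: [-0.491, 0.509, 0.491, 0.509]
force: [-1.5, -0.8, 5.2]
finger_gap: 0.454
```

arm_command:
  series:
    - [[1, 0, 0, 0], [0.5, 0, 0, 0], [0, 0, 0, 0], [0, 0, 0, 0]]

```text
t: 10.6
tcp_pos: [0.5576, 0.0481, 0.018]
tool_rot: [-0.492, 0.508, 0.491, 0.509]
force: [-4.2, 0.3, 15.4]
finger_gap: 0.448
```

It's on the floor: the height is as predicted (18 mm) and the load has come up. Releasing and rising.

arm_command:
  series:
    - [[-1, 0, 0, 0], [0, 0, 0, 0], [0, 0, 0, 0], [0, 0, 0, 0], [0, 0, 0, 0]]
  jaw: 85

```text
t: 11.1
tcp_pos: [0.5575, 0.0482, 0.0165]
tool_rot: [-0.491, 0.509, 0.491, 0.509]
force: [-0.1, 0.1, -0.2]
finger_gap: 0.851
```

arm_command:
  series:
    - [[-15, 0, 0, 0], [-30, 0, 0, 0], [-50, 0, 0, 0], [-50, 0, 0, 0], [0, 0, 0, 0]]
  jaw: 100

```text
t: 11.6
tcp_pos: [0.5628, 0.0478, 0.1686]
tool_rot: [-0.495, 0.505, 0.487, 0.512]
force: [0.4, 0.2, 0.5]
finger_gap: 0.998
```

Run:
```python
from h import *
shifts([.431,-.3155,.165],68)
for n in('side','wrist'): cv2.imwrite(f'pics/r5{n}.png',snapshot(n)[...,::-1])
```

```text
t 11.6 tcp [0.5628 0.0478 0.1686] jawyaw 88.0 xaxis [ 0.015 -0.002 -1.   ] turn 0.349 q6 -1.65 shift [   2.2  -13.9 -386.2] gap 0.998 F [0.4 0.2 0.5]
```

arm_command:
  series:
    - [[0, 0, 0, 0.15], [0, 0, 0, 0.15], [0, 0, 0, 0.05], [0, -1.7, -48, 0], [0, -1.7, -48, 0], [0, -1.7, -48, 0], [0, -1.7, -48, 0], [0, -1.7, -48, 0], [0, -1.7, -48, 0], [0, -1.7, -48, 0]]

```text
t: 12.7
tcp_pos: [0.4403, -0.2682, 0.1597]
tool_rot: [-0.393, 0.587, 0.397, 0.586]
force: [0.2, -0.5, 1.0]
finger_gap: 1.0
```

arm_command:
  series:
    - [[0, -1.7, -48, 0], [0, 0, 0, 0], [0, 0, 0, 0], [0, 0, 0, 0]]

```text
t: 13.1
tcp_pos: [0.4253, -0.3108, 0.1605]
tool_rot: [-0.394, 0.586, 0.397, 0.586]
force: [0.3, 0.3, 0.1]
finger_gap: 0.997
```

Run:
```python
from h import *
import pickle
shifts([.431,-.3155,.005],68)
s=status.sense(); pickle.dump(s,open('w6.pkl','wb'))
b=snapshot('wrist')[...,::-1]; cv2.imwrite('pics/w6.png',b)
d=cv2.resize(b[60:360,56:456],(800,600),interpolation=cv2.INTER_CUBIC)
r=cv2.imread('pics/r5wrist.png'); d[:225,500:]=cv2.resize(r,(300,225))
cv2.imwrite('pics/g6.png',d)
print(proj('wrist',[.431,-.3155,.056],s))
```

```text
t 13.1 tcp [ 0.4253 -0.3108  0.1605] jawyaw 68.0 xaxis [-0.003  0.003 -1.   ] turn -0.0 q6 -2.03 shift [155.4  -7.6  -2.5] gap 0.997 F [0.3 0.3 0.1]
[253.06119292 185.73248616]
```

View pics/g6.png

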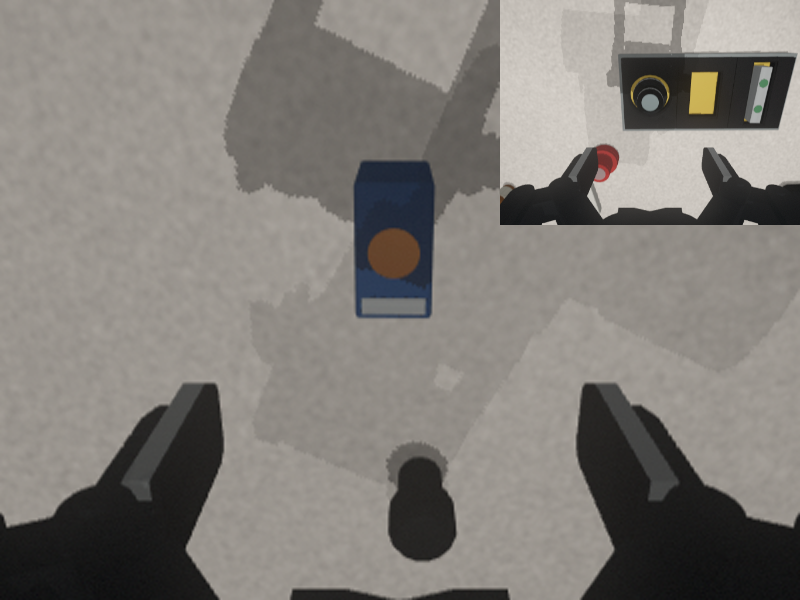

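The inset shows the condenser upright and centred in the round cavity. The block's top is centred at wrist (253,186), where I predicted (253,186), and it is square to the jaws. The black knob beyond it, at about (420,500) in the crop, stays clear. Descending.

arm_command:
  series:
    - [[20, -7.6, -2.5, 0], [35, 0, 0, 0], [35, 0, 0, 0], [30, 0, 0, 0], [20, 0, 0, 0], [12, 0, 0, 0], [8, 0, 0, 0], [2, 0, 0, 0], [0, 0, 0, 0], [0, 0, 0, 0]]

```text
t: 14.15
tcp_pos: [0.4327, -0.3185, 0.0008]
tool_rot: [-0.396, 0.586, 0.395, 0.586]
force: [-1.1, 0.5, -0.7]
finger_gap: 1.002
```

arm_command:
  series:
    - [[0, 0, 0, 0], [0, 0, 0, 0], [0, 0, 0, 0], [0, 0, 0, 0], [0, 0, 0, 0], [0, 0, 0, 0], [0, 0, 0, 0]]
  jaw: 0
  force: 45

```text
t: 14.85
tcp_pos: [0.4323, -0.3181, 0.0004]
tool_rot: [-0.395, 0.586, 0.395, 0.586]
force: [-0.1, 0.8, 5.0]
finger_gap: 0.414
```

Run:
```python
from h import *
shifts([.431,-.3155,.08],None)
shifts([.561,.1412,.08],88)
```

```text
t 14.85 tcp [ 4.323e-01 -3.181e-01  4.000e-04] jawyaw 67.9 xaxis [ 0. -0. -1.] turn 0 q6 -2.03 shift [-79.6   2.1   1.9] gap 0.414 F [-0.1  0.8  5. ]
t 14.85 tcp [ 4.323e-01 -3.181e-01  4.000e-04] jawyaw 67.9 xaxis [ 0. -0. -1.] turn -0.35 q6 -2.03 shift [ -79.7 -112.6  463.5] gap 0.414 F [-0.1  0.8  5. ]
```

Gap 0.414 is about 35 mm, so the block is held. I'll lift it high enough to clear the seated condenser, turn and carry.

arm_command:
  series:
    - [[-15, 0, 0, 0], [-40, 0, 0, 0], [-40, 0, 0, 0], [-30, 0, 0, 0], [0, 0, 0, -0.15], [0, 0, 0, -0.15], [0, 0, 0, -0.05], [0, -11, 46, 0], [0, -11, 46, 0], [0, -11, 46, 0]]

```text
t: 15.85
tcp_pos: [0.4694, -0.1798, 0.1241]
tool_rot: [-0.49, 0.509, 0.491, 0.509]
force: [0.6, 0.4, -1.7]
finger_gap: 0.414
```

arm_command:
  series:
    - [[0, -11, 46, 0], [0, -11, 46, 0], [0, -11, 46, 0], [0, -11, 46, 0], [0, -11, 46, 0], [0, -11, 46, 0], [0, -13, 46, 0], [0, 0, 0, 0], [0, 0, 0, 0], [0, 0, 0, 0]]

```text
t: 16.85
tcp_pos: [0.559, 0.137, 0.1241]
tool_rot: [-0.491, 0.509, 0.492, 0.508]
force: [0.1, 0.2, -3.1]
finger_gap: 0.414
```

Run:
```python
from h import *
import pickle
np.set_printoptions(precision=4,suppress=True)
shifts([.561,.1412,.0135],87.9)
s=status.sense(); pickle.dump(s,open('w7.pkl','wb'))
b=snapshot('wrist')[...,::-1]; cv2.imwrite('pics/w7.png',b)
cv2.imwrite('pics/g7.png',cv2.resize(b,(800,600),interpolation=cv2.INTER_CUBIC))
h=cv2.cvtColor(b,cv2.COLOR_BGR2HSV); m=cv2.inRange(h,(105,80,20),(125,255,255))
n,l,st,c=cv2.connectedComponentsWithStats(m); print(st[st[:,4]>300])
i=1+np.argmax(st[1:,4]); ct=np.vstack([q[:,0] for q in cv2.findContours((l==i).astype(np.uint8),0,1)[0]])
# lower half: the two long top edges, and the far edge
W=np.array([ray('wrist',u,v,s['tcp_pos'][2]+.0556,s)[:2] for u,v in ct])-s['tcp_pos'][:2]
print('min/max',W.min(0),W.max(0))
for lo in (0,.01,.02,.03):
    q=W[(W[:,0]>lo-.003)&(W[:,0]<lo+.003)]; print(lo,q[:,1].min(),q[:,1].max())
for u0,c0 in (('y',1),):
    m2=cv2.inRange(h,(18,120,60),(32,255,255)); nn,ll,ss,cc=cv2.connectedComponentsWithStats(m2)
    for j in range(1,nn):
        if ss[j,4]>150:
            p=np.argwhere(ll==j)[:,::-1]; Y=np.array([ray('wrist',u,v,.013,s)[:2] for u,v in p]); print('yel',ss[j],Y.min(0),Y.max(0))
```

```text
t 16.85 tcp [0.559  0.137  0.1241] jawyaw 88.0 xaxis [-0.002 -0.001 -1.   ] turn 0.002 q6 -1.49 shift [110.6  -2.2   4.3] gap 0.414 F [ 0.1  0.2 -3.1]
[[     0      0    512    384 186036]
 [   210    175     92    170  10572]]
min/max [-0.0509 -0.0187] [0.031  0.0189]
0 -0.017869332936668203 0.0176228022259578
0.01 -0.0184074716303248 0.017262951630016538
0.02 -0.01839645941554116 0.016885519129578724
0.03 -0.018740725143243875 0.01648363760898644
yel [342 119  45 111 487] [0.5096 0.2195] [0.6163 0.2529]
yel [ 233  137   54   38 2002] [0.5223 0.1168] [0.5577 0.1652]Traceback (most recent call last):
  File "<stdin>", line 20, in <module>
  File "h.py", line 12, in ray
    p,T=ext(name,s); f,cx,cy=K(p)
        ~~~^^^^^^^^
  File "h.py", line 7, in ext
    p=camera_params(name)
ValueError: time passes only in moves, steps and waits
```

View pics/g7.png

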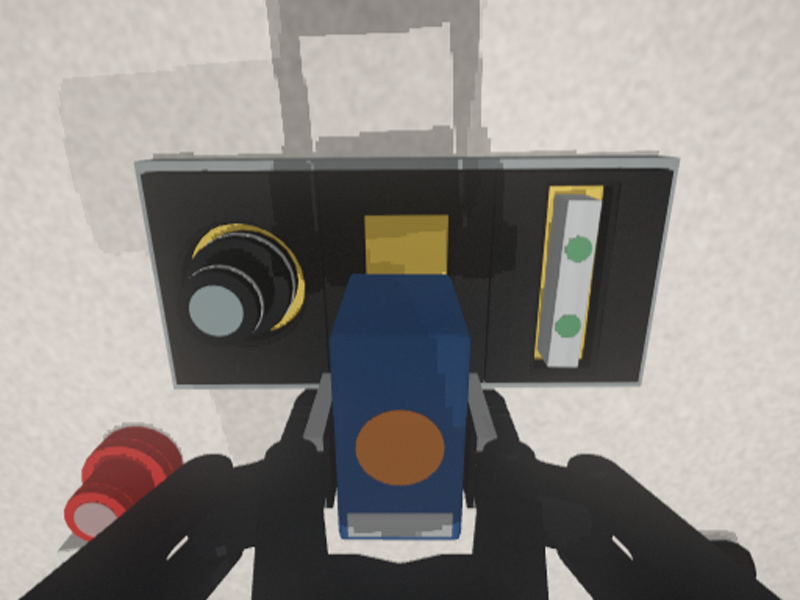

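The block is held upright over the tray, square to the oblong. Its top is at (400,435) and the oblong floor shows at (407,245). The block's centre lies about 1.5 mm toward −x of the TCP. I'll correct x by 3.7 mm and y by 4.3 mm, then descend in stages.

arm_command:
  series:
    - [[0, -3.7, 4.3, 0], [20, 0, 0, 0], [30, 0, 0, 0], [20, 0, 0, 0], [5, 0, 0, 0], [0, 0, 0, 0], [0, 0, 0, 0], [0, 0, 0, 0]]

```text
t: 17.7
tcp_pos: [0.5651, 0.1419, 0.0512]
tool_rot: [-0.492, 0.508, 0.491, 0.509]
force: [0.2, 0.7, -2.6]
finger_gap: 0.41
```

Run:
```python
from h import *
shifts([.5625,.141,.0135],87.9)
```

```text
t 17.7 tcp [0.5651 0.1419 0.0512] jawyaw 88.0 xaxis [ 0.003  0.    -1.   ] turn 0.002 q6 -1.48 shift [37.7  2.7 -1. ] gap 0.41 F [ 0.2  0.7 -2.6]
```

arm_command:
  series:
    - [[0, 2, -1, 0], [10, 0, 0, 0], [8, 0, 0, 0], [5, 0, 0, 0], [4, 0, 0, 0], [0, 0, 0, 0], [0, 0, 0, 0], [0, 0, 0, 0]]

```text
t: 18.5
tcp_pos: [0.5622, 0.1411, 0.0231]
tool_rot: [-0.491, 0.508, 0.491, 0.509]
force: [-0.2, 0.3, -2.4]
finger_gap: 0.413
```

Run:
```python
from h import *
shifts([.5625,.141,.0135],87.9)
```

```text
t 18.5 tcp [0.5622 0.1411 0.0231] jawyaw 88.0 xaxis [ 0.001  0.    -1.   ] turn 0.002 q6 -1.48 shift [ 9.6 -0.3 -0.1] gap 0.413 F [-0.2  0.3 -2.4]
```

It's inside the mouth without contact, and about 9.6 mm remains.

arm_command:
  series:
    - [[3, 0, 0, 0], [3, 0, 0, 0], [2, 0, 0, 0], [1, 0, 0, 0], [0, 0, 0, 0], [0, 0, 0, 0]]

```text
t: 19.1
tcp_pos: [0.5619, 0.1411, 0.0139]
tool_rot: [-0.491, 0.509, 0.491, 0.509]
force: [-0.4, -0.3, -2.6]
finger_gap: 0.421
```

arm_command:
  series:
    - [[1, 0, 0, 0], [0.5, 0, 0, 0], [0, 0, 0, 0], [0, 0, 0, 0]]

```text
t: 19.5
tcp_pos: [0.5621, 0.1411, 0.0134]
tool_rot: [-0.491, 0.508, 0.491, 0.509]
force: [-2.3, 0.9, 5.2]
finger_gap: 0.413
```

Contact came at exactly the predicted height (13.4 mm). Releasing and retreating.

arm_command:
  series:
    - [[0, 0, 0, 0], [0, 0, 0, 0], [0, 0, 0, 0], [0, 0, 0, 0]]
  jaw: 62

```text
t: 19.9
tcp_pos: [0.562, 0.1411, 0.0122]
tool_rot: [-0.491, 0.509, 0.491, 0.509]
force: [-0.7, -0.7, -0.5]
finger_gap: 0.624
```

arm_command:
  series:
    - [[-10, 0, 0, 0], [-30, 0, 0, 0], [-45, 0, 0, 0], [-50, 0, 0, 0], [-20, 30, 0, 0], [0, 30, 0, 0], [0, 0, 0, 0], [0, 0, 0, 0], [0, 0, 0, 0]]

```text
t: 20.8
tcp_pos: [0.5032, 0.1431, 0.1677]
tool_rot: [-0.492, 0.508, 0.491, 0.509]
force: [-0.5, -0.5, -0.1]
finger_gap: 0.617
```

Run:
```python
from h import *
import pickle
np.set_printoptions(precision=4,suppress=True)
shifts([.5625,.141,.0135],87.9)
s=status.sense(); b=snapshot('wrist')[...,::-1]; d=snapshot('scene')[...,::-1]
P=camera_params('wrist'); cv2.imwrite('pics/w8.png',b)
h=cv2.cvtColor(b,cv2.COLOR_BGR2HSV)
def blob(m,name,z):
    n,l,st,c=cv2.connectedComponentsWithStats(m); 
    for i in np.argsort(-st[1:,4])[:3]+1:
        if st[i,4]<60: continue
        ct=np.vstack([q[:,0] for q in cv2.findContours((l==i).astype(np.uint8),0,1)[0]])
        W=np.array([ray('wrist',u,v,z,s)[:2] for u,v in ct]); r=cv2.minAreaRect((W*1e4).astype(np.float32))
        print(name,st[i],'mid',(W.min(0)+W.max(0))/2,'ext',W.max(0)-W.min(0),'rect',np.array(r[1])/1e4,r[2])
blob(cv2.inRange(h,(105,110,30),(125,255,255)),'blue',.069)
blob(cv2.inRange(h,(18,120,60),(32,255,255)),'yellow',.013)
blob(cv2.inRange(h,(5,100,80),(16,255,255)),'amber',.069)
blob(cv2.inRange(h,(80,18,110),(105,90,190)),'lens',.069)
print('pred lens',proj('wrist',[.5577,.048,.069],s),'pred blk',proj('wrist',[.561,.141,.069],s))
```

```text
t 20.8 tcp [0.5032 0.1431 0.1677] jawyaw 88.0 xaxis [ 0.002  0.    -1.   ] turn 0.002 q6 -1.47 shift [154.3 -59.1   0. ] gap 0.617 F [-0.5 -0.5 -0.1]
blue [ 237  188   38   79 2090] mid [0.5517 0.1408] ext [0.0824 0.0364] rect [0.0351 0.0814] 88.1585693359375
yellow [325 169  34  87 456] mid [0.5646 0.2359] ext [0.1058 0.033 ] rect [0.0313 0.1051] 88.4791030883789
yellow [233 183  45  62 446] mid [0.5624 0.1406] ext [0.075  0.0496] rect [0.0485 0.0746] 88.19398498535156
yellow [190 200  12  38 141] mid [0.5647 0.0721] ext [0.0455 0.0152] rect [0.0113 0.0462] 79.85099792480469
amber [244 227  25  22 428] mid [0.561  0.1413] ext [0.0226 0.023 ] rect [0.0229 0.0224] 88.0091781616211
lens [146 225  25  25 418] mid [0.5572 0.0487] ext [0.0257 0.0222] rect [0.0259 0.0217] 4.289993762969971
pred lens [157.9648 237.5869] pred blk [255.6209 237.6508]
```

Amber window (.561,.141) and lens (.557,.049) both measure as seated at z=69 mm. The arm is clear, so I'm handing in.

```bash
python3 -c "
from station import ticket
print(ticket.sign_off())"
```

```text
the job is handed in; nothing more can be done
None
```

Both parts are away in the tray and the job is handed in: the condenser went into the round cavity first, then the filter block into the oblong one. It took about 21 s of the 58 s, and the red look-alike was not touched.

**Seating:** both parts were lowered in steps and met the floor at the heights predicted from their grasps, with TCP readings of 18.0 mm (condenser) and 13.4 mm (block). Contact forces were about 15 N and 5 N.

**Final check:** the last wrist measurement puts the lens at (0.557, 0.049) and the block's amber window at (0.561, 0.141). Both are within about 1 mm of the cavity centres for a seated top at 69 mm.

**What went wrong or disagreed:**
- **First grasp missed:** the jaws closed above the condenser, and the shut tips rested on its lens at about 6 N. It did not move or tip.
- **Tool offset:** the real fingertips sit about 25 mm behind the reported TCP, contrary to the description. I allowed for that in everything after.
- **Last picture not viewed:** the 12-picture limit was reached, so the block's final pose was checked only by colour measurement. The condenser was seen upright and centred in two earlier views.

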